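# Catch the pop-out grease cassette

### The arm

A 6-joint arm with a two-finger parallel gripper is mounted at the origin on the work surface. World frame = base frame: x ahead of the robot, y to its left, z up, the work surface at z = 0. Lengths are in mm, angles in rad, forces in N, time in s.
With the tool pointing down it reaches from about 400 to 925 mm from the base axis. Payload 3.4 kg.
Tool frame: the origin (TCP) lies between the finger pads; the fingertips stand 17 mm ahead of it and the grasp point (between the pads) lies 2 mm behind it; z points along the fingers, y is the line along which they close (so a half turn about z gives the same grasp; the last joint's range is limited). The gripper opens to 85 mm and grips with 20 to 120 N. Pads are 22 mm wide; open, the fingers measure 114 mm over their backs; the gripper's body (76 mm by 85 mm) begins 54 mm behind the grasp point. The pads swing forward as they close: fully open they stand 13 mm farther back than shut.
Start: joints at [-1.381, 0.307, 1.506, -0, 1.328, -0.073], TCP at [149.907, -555.121, 248.305] pointing down, gripper open.
Joint ranges: [-3.12, 3.12], [-1.05, 2.28], [0.14, 2.33], [-1.42, 4.57], [0.1, 2.73], [-2.68, 2.68]. Speed limits (rad/s): [2.57, 2.57, 3.14, 3.14, 3.14, 3.14].

### API

Orientations are given as a unit quaternion [w, x, y, z].
In Python, from station import ctrl, get_image, job, spotter gives the robot as it stands.
- The arm moves only by the shell command python3 -m handwheel 'ROWS' [FORCE]. ROWS is JSON, a list that holds one entry, the list of rows, each a list of 7 numbers: the shift along the tool's x, y, z in cm, then the turn, a rotation vector about the tool's x, y, z in degrees, then the opening, from 0 (shut) to 1 (fully open). In form: [[[dx, dy, dz, rx, ry, rz, jaw], ...]]. A call has exactly 8 rows; each row is the pose to reach, as a shift and turn from the pose commanded when the call began, along the tool's axes at that moment; what a row does not reach only later rows make up. A row lasts 1/12 s, in which the tool goes at most 41.7 mm and 7.16 degrees, less where a joint would pass 70% of its speed; a pose out of reach is approached as far as the arm can. A call with a gripper value outside its range is refused whole. The fingers move at their own pace and stop on an object; FORCE is the grip in N (left out, the last holds). Time passes only in rows, so rows that repeat a pose let the fingers close, or fill a call up. It gives the time, the measured TCP pose, the force, the opening and the grip force at its end, in the units of the state.
- ctrl.observe(): the state, without advancing time (a new reading comes with each control period).
- get_image(name): name is "scene" or "top" or "wrist"; returns a dict with "img" (480x640x3 uint8, red, green, blue), "mtx" (3x3 intrinsics, pixels), "cam_to_world" (4x4, takes a point from camera to world coordinates); the wrist camera has in their place "T_tool_cam" (4x4, takes a point from camera to tool coordinates, whose origin is the TCP and whose axes are the flange's). Camera axes: x right, y down, z forward; pixel columns grow to the right and rows downward; lengths in mm; the calibration is good to about 2 mm. The wrist camera is an equidistant fisheye: a pixel r from the principal point sees the ray r / f radians off the axis. A picture is of the moment at which its call begins: read the wrist's pose just before it. There is no depth.
- job.job_done(): hands the job in; it is judged then, once.
Trained networks look in a picture, given as the dict that the camera call returned (one of the last four; its "shot" number tells which), for a name from the list of things; names that differ only in an ending like _2 or _b are one class to them, and where a whole thing is asked for, a point or a joint stands for the part that bears it (a point fixed in the world has none). Each returns a list of dicts, best first, with "conf" (0 to 1); they miss things now and then, are a little off and sometimes report something else, mostly with a low value. They report only what shows in the picture. A call takes as long as a camera call. They do not tell look-alikes from the thing itself.
- spotter.find_in(thing, picture): "point" ([column, row] in pixels, amid what is visible of it).
- spotter.place_of(thing, picture): "point" ([column, row] in pixels: a listed point, or the origin of a listed thing).
The state is a dict: "clock": time; "joint_pos": joint angles; "joint_vel": joint speeds; "tau": joint torques, N m; "position": TCP position; "tcp_rot": TCP orientation; "ft_force": force on the tool from outside, world axes, zero at the start; "torque": the same for the moment, N m; "finger_gap": finger opening in mm; "grasp_force": force on a finger pad.
Only numpy, scipy, OpenCV 4.12 (cv2) and the standard library are available. Lean on these libraries where they do the work, as an engineer would, in place of code of your own. Each camera call takes 0.05 s, during which the arm holds its last target. There are 200 camera calls.

### The job

Release the red-barred grease cassette from its dock: press the yellow key beside the chute fully down with one fingertip, and trap the cassette against your other finger as it pops out and before it slides away down the chute. Finish holding it like that: key still pressed down, the cassette popped out of its place and resting on the chute against your other finger. Do not lift the cassette, and leave everything else where it stands.

Things in the scene. Friction and masses are not known exactly. Their poses are not given: they have to be found in the camera images.
- dock: steel dock fixed to the table, origin on the table, axes level. Its chute runs along x (y = 0), 60 mm between rails that stand 14 mm over the floor, and slopes down 15 degrees towards -x: floor height 55 mm + 0.268 x, from the open lower end at x = -130 mm up to a grey spring housing (140 mm high) at x = +90 mm
- key (a joint): travel of the yellow release key in m, 0 up, 0.012 fully down; sprung, 3.5 N to start, 6.5 N fully down, rises when let go. A yellow stop joined to it stands 9 mm up through the chute floor below the cassette and sinks with it; after 9 mm it frees the cassette, which shoots out under a spring (2.4 N, 22 mm stroke) and slides off the slick chute in half a second if nothing stands in its way
- key_top (a point): centre of the top of the yellow key pad (moves with it), beside the chute at dock x = -26 mm, y = +70 mm. Pad 36 mm (dock x) by 46 mm (dock y); top 70 mm above the table when up, 58 mm when down; below it is a black block 46 mm high
- catch (a point): point on the chute floor, 48 mm above the table, midway between the rails at a thin yellow line level with the key (dock x = -26 mm, y = 0), 70 mm from the key's centre. A finger in the chute here stops the cassette about 30 mm out; level with a fingertip that holds the key down, it stands 10 mm above the chute floor
- cassette: the cassette to release: loose closed steel box 56 x 56 x 30 mm, about 0.3 kg, RED bar 40 x 16 x 8 mm on top. Origin in the middle of its underside; its frame is level although the box leans 15 degrees with the chute. In its place: dock x = +45 mm, y = 0, 67 mm up, its lower face 28 mm down the slope from there
- spare: a spare cassette of the same size with a BLUE bar on top, lying level on the table beside the dock; leave alone
- shaker: aluminium salt shaker, 52 mm across, 82 mm tall, origin under its centre; leave alone
- ring: open steel muffin ring, 88 mm across, 25 mm tall, origin under its centre; leave alone
- spatula: steel spatula with black handle, 260 mm long, lying on the table; leave alone
- oil: amber oil bottle, 66 mm across, 220 mm tall, origin under its centre; leave alone
- spice: clear spice jar with red cap, 54 mm across, 100 mm tall; leave alone
- bowl: steel bowl, 140 mm across, 60 mm tall; leave alone
Mind the look-alikes: they are no part of the job. What is shaped like the cassette but orange is not meant.

How it is judged:
By the outcome, as a careful person would: the job done as asked, in the order asked, and still so for the second after the job is handed in, while the arm keeps its last pose, push and grip.
It also fails if it takes over 29 s, if anything falls off the work surface, if the arm or the gripper's body presses on something with over 40 N, if the wrist force passes 120 N, or if a joint passes its speed limit or range.

## Working session

There is one attempt and no reset: what is moved stays moved. The work goes in short steps, Python scripts to look and compute and a shell command to move; the robot and the scene stay as the last step left them, time stands still between calls to the robot, and variables do not carry over. Pictures are saved under pics/ and viewed, at most 10 in all, crops included, and the job is handed in when it is done.

```bash
mkdir -p pics
cat > h.py <<'E'
import numpy as np, cv2
from station import ctrl,get_image,job,spotter
from scipy.spatial.transform import Rotation as R
def onplane(im,p,z):
    T=np.array(im["cam_to_world"]);d=T[:3,:3]@np.linalg.inv(np.array(im["mtx"]))@[p[0],p[1],1]
    o=T[:3,3];return o+d*(z-o[2])/d[2]
E
python3 - <<'E'
from h import *
s=ctrl.observe();print(s["clock"],s["position"],s["tcp_rot"],s["finger_gap"])
for n in("top","scene"):
    im=get_image(n);cv2.imwrite(f"pics/{n}0.png",im["img"][:,:,::-1])
    for t,z in(("dock",0),("key_top",70),("catch",48),("cassette",67),("spare",0)):
        for r in spotter.place_of(t,im)[:3]:print(n,t,np.round(r["point"]),round(r["conf"],2),np.round(onplane(im,r["point"],z),1))
E
```

```text
0.0 [ 149.75118976 -554.45735967  247.38214385] [-1.02510222e-03  9.91315081e-01  1.31504206e-01 -6.11124948e-05] 85.47080304576922
top dock [340. 231.] 0.69 [606.6 -96.3   0. ]
top key_top [314. 230.] 0.8 [592.  -20.3  70. ]
top key_top [341. 235.] 0.23 [579.3 -96.9  70. ]
top catch [338. 238.] 0.73 [575.  -89.8  48. ]
top cassette [345. 212.] 0.95 [ 646.3 -106.7   67. ]
top cassette [353. 170.] 0.63 [ 770.9 -128.6   67. ]
top spare [383. 248.] 0.58 [ 560.1 -222.2    0. ]
scene dock [292. 257.] 0.59 [608.5 -94.3   0. ]
scene key_top [318. 248.] 0.58 [597.7 -23.5  70. ]
scene key_top [364. 247.] 0.17 [540.7  74.5  70. ]
scene catch [294. 234.] 0.96 [ 571.3 -106.2   48. ]
scene cassette [231. 310.] 0.97 [ 836.9 -120.3   67. ]
scene cassette [275. 252.] 0.77 [ 651.9 -113.    67. ]
scene spare [256. 232.] 0.61 [ 581.3 -217.4    0. ]
```

View pics/top0.png

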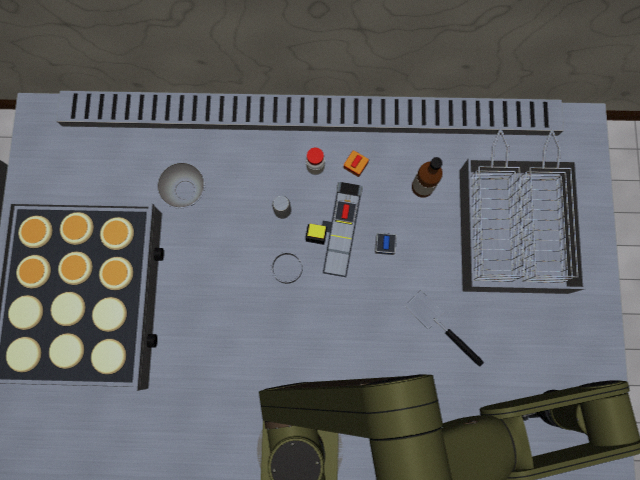

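View pics/scene0.png

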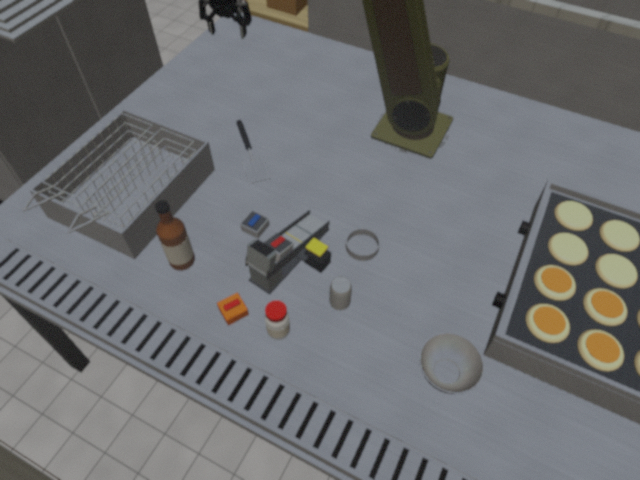

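The top view shows the yellow key at (316,232), the chute line at (341,237), the red-barred cassette at (346,212) and the housing at (349,188). The orange decoy is at (356,163) and the blue spare at (386,243). The scene view agrees, and dock yaw is about -13°. I'll move above the dock, clear of the oil bottle.

```bash
python3 -m handwheel '[[[7,-4.6,0,0,0,7,1],[14,-9.2,0,0,0,14,1],[21,-14,0,0,0,21,1],[28,-18.5,0,0,0,28,1],[35,-23,0,0,0,28,1],[42,-28,0,0,0,28,1],[48,-32.5,0,0,0,28,0.7],[55,-37,0,0,0,28,0.65]]]' 30
```

```text
clock: 1.27
position: [366.0, -307.6, 248.6]
tcp_rot: [0.0, 0.994, -0.112, 0.0]
ft_force: [-0.1, -1.1, -0.0]
finger_gap: 63.8
grasp_force: 0.0
```

```bash
python3 -m handwheel '[[[2,-3.7,0,0,0,0,0.65],[4,-7.4,0,0,0,0,0.65],[6,-11,0,0,0,0,0.65],[8,-15,0,0,0,0,0.65],[10,-18.5,0,0,0,0,0.65],[12,-22,0,0,0,0,0.65],[14,-26,0,0,0,0,0.65],[15.7,-29.5,0,0,0,0,0.65]]]'
python3 - <<'E'
from h import *
def ray(im,p,s):
    K=np.array(im["mtx"]);v=(np.array(p)-K[:2,2])/[K[0,0],K[1,1]];r=np.hypot(*v)
    d=np.array([*(v/r*np.sin(r)),np.cos(r)]);T=np.array(im["T_tool_cam"]);q=np.array(s["tcp_rot"])
    Rw=R.from_quat(q[[1,2,3,0]]).as_matrix();return np.array(s["position"])+Rw@T[:3,3],Rw@T[:3,:3]@d
s=ctrl.observe();im=get_image("wrist");cv2.imwrite("pics/w1.png",im["img"][:,:,::-1])
print(s["clock"],s["position"],s["tcp_rot"],s["finger_gap"],s["joint_vel"])
for t,z in(("dock",0),("key_top",70),("catch",48),("cassette",67)):
    for r in spotter.place_of(t,im)[:2]:
        o,d=ray(im,r["point"],s);print(t,np.round(r["point"]),round(r["conf"],2),np.round(o+d*(z-o[2])/d[2],1))
E
```

```text
clock: 1.93
position: [584.6, -55.6, 248.5]
tcp_rot: [0.0, 0.994, -0.112, 0.0]
ft_force: [0.1, -0.2, 0.2]
finger_gap: 55.0
grasp_force: 0.0
1.9333 [584.63840263 -55.55674122 248.52184438] [ 9.90661063e-05  9.93699233e-01 -1.12079037e-01  3.37405365e-04] 55.01119697130557 [ 0.76796478  0.36718208 -0.56093808 -0.00587856  0.18569215  0.7627721 ]
dock [362. 169.] 0.79 [ 606.1 -101.5    0. ]
key_top [292. 216.] 0.89 [590.8 -30.8  70. ]
catch [374. 201.] 0.88 [ 583.1 -103.    48. ]
cassette [372. 122.] 0.96 [ 653.2 -112.7   67. ]
```

View pics/w1.png

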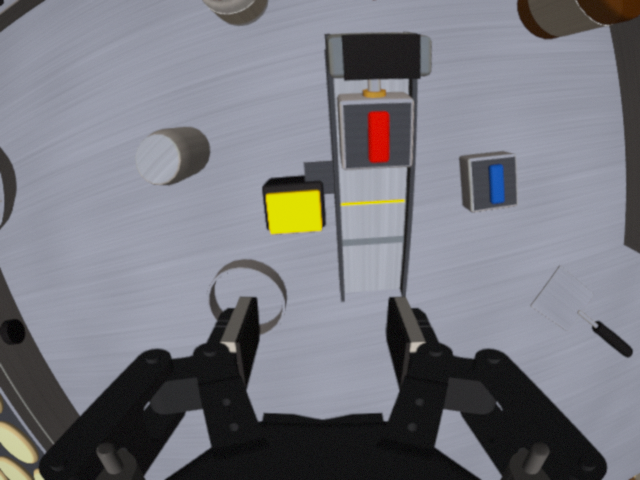

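The wrist view shows the key pad at (294,212), the yellow catch line centred at (374,203), the cassette in place at (376,132), and the ring clear at (248,297). The chute runs parallel to the fingers, but the arm was still moving when the picture was taken. I'll lower a bit, settle and remeasure.

```bash
python3 -m handwheel '[[[0,0,2,0,0,0,0.65],[0,0,5,0,0,0,0.65],[0,0,8,0,0,0,0.65],[0,0,10,0,0,0,0.65],[0,0,10,0,0,0,0.65],[0,0,10,0,0,0,0.65],[0,0,10,0,0,0,0.65],[0,0,10,0,0,0,0.65]]]'
cat >> h.py <<'E'
def ray(im,p,s):
    K=np.array(im["mtx"]);v=(np.array(p)-K[:2,2])/[K[0,0],K[1,1]];r=np.hypot(*v)
    d=np.array([*(v/r*np.sin(r)),np.cos(r)]);T=np.array(im["T_tool_cam"]);q=np.array(s["tcp_rot"])
    Rw=R.from_quat(q[[1,2,3,0]]).as_matrix();return np.array(s["position"])+Rw@T[:3,3],Rw@T[:3,:3]@d
def wrist(fn):
    s=ctrl.observe();im=get_image("wrist");cv2.imwrite(fn,im["img"][:,:,::-1])
    print(s["clock"],np.round(s["position"],1),s["finger_gap"],np.round(s["ft_force"],1))
    q=np.array(s["tcp_rot"]);Rw=R.from_quat(q[[1,2,3,0]])
    def loc(p,z):
        o,d=ray(im,p,s);w=o+d*(z-o[2])/d[2];return np.round(w,1),np.round(Rw.inv().apply(w-s["position"]),1)
    for t,z in(("dock",0),("key_top",70),("catch",48),("cassette",67)):
        for r in spotter.place_of(t,im)[:1]:print(t,np.round(r["point"]),round(r["conf"],2),*loc(r["point"],z))
    m=cv2.inRange(cv2.cvtColor(im["img"],cv2.COLOR_RGB2HSV),(25,150,120),(35,255,255))
    n,l,st,c=cv2.connectedComponentsWithStats(m)
    for i in range(1,n):
        if st[i,4]>60:
            y,x=np.nonzero(l==i);box=cv2.boxPoints(cv2.minAreaRect(np.c_[x,y].astype(np.float32)))
            z=48 if st[i,4]<1200 else 70
            print("yellow",st[i],np.round(c[i],1),*loc(c[i],z));[print("   ",np.round(b),loc(b,z)[0]) for b in box]
E
python3 -c "
from h import *
wrist('pics/w2.png')"
```

```text
clock: 2.85
position: [584.6, -58.3, 150.3]
tcp_rot: [0.0, 0.994, -0.113, 0.002]
ft_force: [-0.0, 0.3, -0.2]
finger_gap: 55.5
grasp_force: 0.0
2.85 [584.6 -58.3 150.3] 55.47493828579504 [-0.   0.3 -0.2]
dock [376. 183.] 0.93 [ 609.  -105.1    0. ] [ 33.8  40.2 150.5]
key_top [276. 256.] 0.7 [593.4 -32.2  70. ] [  2.5 -27.4  80.4]
catch [389. 238.] 0.65 [ 580.9 -101.8   48. ] [  5.8  43.3 102.4]
cassette [390. 128.] 0.86 [ 651.5 -112.5   67. ] [77.1 37.8 83.6]
yellow [ 238  224   79   59 4104] [277.7 253.3] [594.6 -33.3  70. ] [  3.9 -26.6  80.4]
    [237. 228.] [614.9 -13.9  70. ]
    [313. 223.] [608.1 -58.   70. ]
    [317. 279.] [573.2 -52.3  70. ]
    [241. 285.] [579.5  -5.5  70. ]
yellow [344 233  87   9 303] [387.2 236.9] [ 582.2 -101.    48. ] [  6.9  42.1 102.4]
    [344. 238.] [587.8 -73.2  48. ]
    [430. 232.] [ 579.  -129.8   48. ]
    [430. 236.] [ 576.5 -129.6   48. ]
    [344. 242.] [585.4 -72.9  48. ]
```

View pics/w2.png

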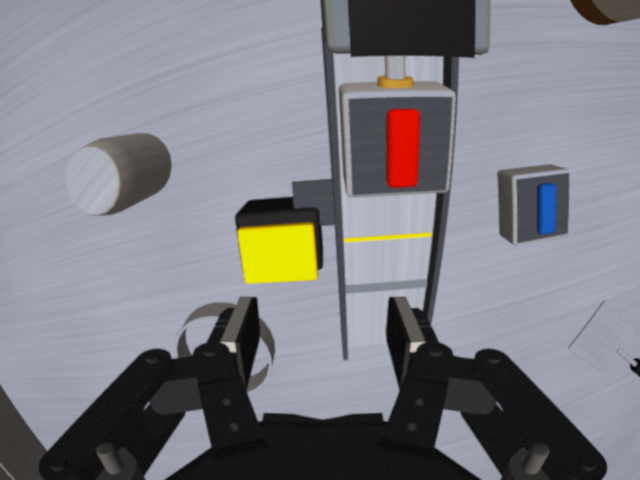

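At rest, the key is at (278,253) and the catch line centre at (387,237), so the dock is turned 2.5° from the tool. I'll correct by +5 mm x, +8 mm y and -2.5°, then go just above the key.

```bash
python3 -m handwheel '[[[0.2,0.3,1,0,0,-1,0.65],[0.4,0.6,2,0,0,-2,0.65],[0.5,0.8,3,0,0,-2.7,0.65],[0.5,0.8,4,0,0,-2.7,0.65],[0.5,0.8,5,0,0,-2.7,0.65],[0.5,0.8,5.5,0,0,-2.7,0.65],[0.5,0.8,5.5,0,0,-2.7,0.65],[0.5,0.8,5.5,0,0,-2.7,0.65]]]'
python3 -c "
from h import *
wrist('pics/w3.png');print(np.round(get_image('wrist')['T_tool_cam'],2))
im=get_image('scene')['img'][190:310,220:380,::-1];cv2.imwrite('pics/s3.png',cv2.resize(im,(800,600),interpolation=cv2.INTER_CUBIC))"
```

```text
clock: 3.77
position: [586.1, -66.2, 92.6]
tcp_rot: [-0.0, 0.996, -0.089, -0.001]
ft_force: [0.5, 0.2, 0.2]
finger_gap: 55.3
grasp_force: 0.0
3.7667 [586.1 -66.2  92.6] 55.256949596836805 [0.5 0.2 0.2]
key_top [245. 304.] 0.67 [593.3 -31.6  70. ] [  1.  -35.3  22.6]
catch [390. 282.] 0.78 [ 581.8 -100.2   48. ] [ 1.9 34.3 44.6]
cassette [404. 144.] 0.93 [ 651.  -111.5   67. ] [71.9 33.2 25.4]
yellow [ 197  266  101   69 5094] [251.5 294.9] [597.3 -35.8  70. ] [  5.7 -31.9  22.5]
    [197. 266.] [615.2 -14.4  70. ]
    [297. 266.] [607.7 -59.   70. ]
    [297. 334.] [573.6 -51.8  70. ]
    [197. 334.] [580.3  -2.7  70. ]
yellow [336 277 110   8 477] [390.4 280.9] [ 582.3 -100.6   48. ] [ 2.4 34.6 44.5]
    [336. 280.] [587.7 -73.4  48. ]
    [445. 277.] [ 578.9 -129.6   48. ]
    [445. 281.] [ 576.3 -129.6   48. ]
    [336. 285.] [585.2 -73.1  48. ]
[[ 0.0000e+00 -9.5000e-01 -3.2000e-01  8.1890e+01]
 [ 1.0000e+00  0.0000e+00 -0.0000e+00  7.0000e-02]
 [ 0.0000e+00 -3.2000e-01  9.5000e-01 -1.2491e+02]
 [ 0.0000e+00  0.0000e+00  0.0000e+00  1.0000e+00]]
```

View pics/w3.png

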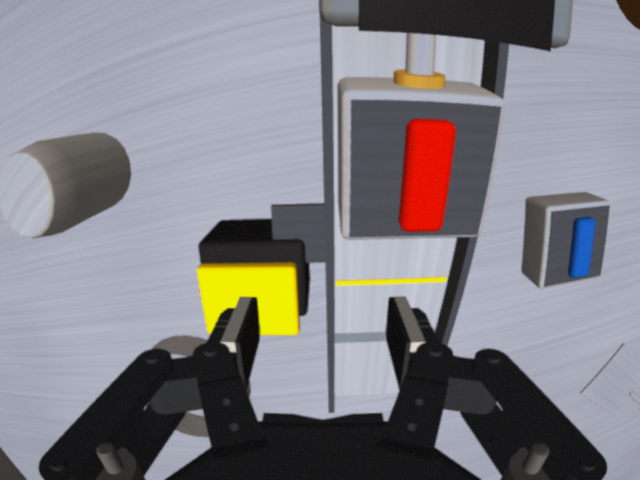

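View pics/s3.png

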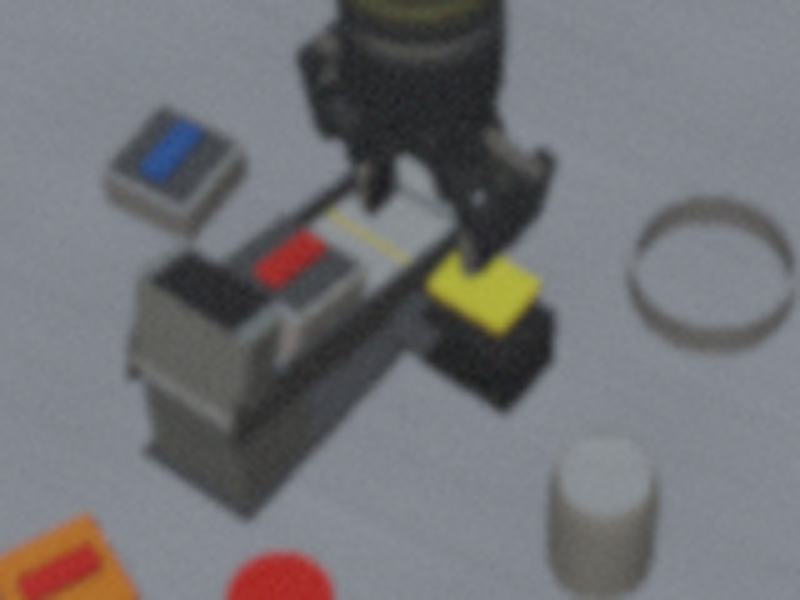

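The corrected view shows the pad corners around (247,300) and the line centre at (390,281). The fingers are ±35 mm to either side of the tool with a 2 mm x offset, and the scene view agrees. Pressing down now.

```bash
python3 -m handwheel '[[[0.2,0,0.3,0,0,0,0.65],[0.2,0,0.6,0,0,0,0.65],[0.2,0,0.9,0,0,0,0.65],[0.2,0,1.1,0,0,0,0.65],[0.2,0,1.3,0,0,0,0.65],[0.2,0,1.4,0,0,0,0.65],[0.2,0,1.4,0,0,0,0.65],[0.2,0,1.4,0,0,0,0.65]]]'
```

```text
clock: 4.78
position: [588.4, -66.6, 79.4]
tcp_rot: [-0.0, 0.996, -0.089, -0.0]
ft_force: [-0.4, 0.0, 3.0]
finger_gap: 55.3
grasp_force: 1.5
```

```bash
python3 -m handwheel '[[[0,0,0.3,0,0,0,0.65],[0,0,0.6,0,0,0,0.65],[0,0,0.9,0,0,0,0.65],[0,0,1.1,0,0,0,0.65],[0,0,1.2,0,0,0,0.65],[0,0,1.3,0,0,0,0.65],[0,0,1.3,0,0,0,0.65],[0,0,1.3,0,0,0,0.65]]]'
python3 -c "
from h import *
wrist('pics/w4.png')"
```

```text
clock: 5.45
position: [588.6, -66.5, 70.4]
tcp_rot: [-0.0, 0.996, -0.089, 0.001]
ft_force: [-9.0, 1.6, 31.7]
finger_gap: 55.4
grasp_force: 16.1
5.45 [588.6 -66.5  70.4] 55.41344577280521 [-9.   1.6 31.7]
key_top [246. 321.] 0.72 [599.1 -37.3  70. ] [  5.2 -30.5   0.4]
cassette [415. 216.] 0.67 [ 629.6 -108.    67. ] [47.7 33.7  3.5]
yellow [ 190  281  107   71 4762] [249.6 309.4] [604.2 -40.4  70. ] [ 10.7 -28.4   0.4]
    [190. 281.] [619.8 -19.8  70. ]
    [296. 281.] [613.2 -60.9  70. ]
    [296. 351.] [581.9 -54.3  70. ]
    [190. 351.] [587.6  -8.3  70. ]
```

View pics/w4.png

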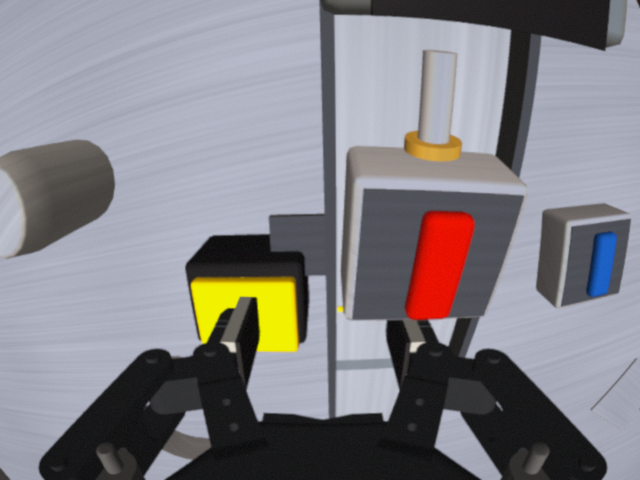

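The cassette has popped out and rests on the finger, with its front at row 318. I'll hold, then check that the key is at its stop and that the force and position are steady.

```bash
python3 -m handwheel '[[[0,0,0,0,0,0,0.65],[0,0,0,0,0,0,0.65],[0,0,0,0,0,0,0.65],[0,0,0,0,0,0,0.65],[0,0,0,0,0,0,0.65],[0,0,0,0,0,0,0.65],[0,0,0,0,0,0,0.65],[0,0,0,0,0,0,0.65]]]'
cat > k.py <<'E'
from h import *
wrist('pics/w5.png')
s=ctrl.observe();im=get_image("wrist")
m=cv2.inRange(cv2.cvtColor(im["img"],cv2.COLOR_RGB2HSV),(25,150,120),(35,255,255))
n,l,st,c=cv2.connectedComponentsWithStats(m);i=1+np.argmax(st[1:,4]);x,y,w,h=st[i,:4]
for z in(54,58,62,66,70):
    g=lambda p:(lambda o,d:o+d*(z-o[2])/d[2])(*ray(im,p,s))
    a,b=g((x,y+2)),g((x+w,y+2));e=g((x+w-4,y+h))
    print(z,np.linalg.norm(a-b),np.linalg.norm(b-e),np.round((a+b)/2,1))
for f in("top","scene"):
    im=get_image(f)
    for r in spotter.place_of("key_top",im)[:1]+spotter.place_of("cassette",im)[:2]:print(f,r["point"],[np.round(onplane(im,r["point"],z),1) for z in(58,62)])
cv2.imwrite('pics/s5.png',cv2.resize(im["img"][190:310,220:380,::-1],(800,600),interpolation=cv2.INTER_CUBIC))
E
python3 k.py
```

```text
clock: 6.37
position: [588.6, -66.5, 70.4]
tcp_rot: [-0.0, 0.996, -0.089, 0.001]
ft_force: [-8.8, 0.0, 31.1]
finger_gap: 55.2
grasp_force: 16.1
6.3667 [588.6 -66.5  70.4] 55.21382296838172 [-8.8  0.  31.1]
key_top [242. 322.] 0.62 [599.1 -36.1  70. ] [  5.  -31.8   0.4]
cassette [416. 212.] 0.9 [ 630.8 -108.9   67. ] [49.  34.3  3.5]
yellow [ 190  281  107   71 4762] [249.6 309.5] [604.1 -40.4  70. ] [ 10.7 -28.4   0.4]
    [190. 281.] [619.8 -19.8  70. ]
    [296. 281.] [613.2 -61.   70. ]
    [296. 351.] [581.9 -54.3  70. ]
    [190. 351.] [587.6  -8.4  70. ]
54 47.53937904181256 35.86004655451064 [608.9 -35.1  54. ]
58 46.195404142252656 34.84625538942365 [610.6 -36.4  58. ]
62 44.851429242692745 33.83246422433667 [612.3 -37.7  62. ]
66 43.50745434313285 32.81867305924968 [614. -39.  66.]
70 42.163479443572975 31.80488189416248 [615.7 -40.3  70. ]
top [314.7, 228.3] [array([600.2, -23.3,  58. ]), array([599.3, -23.4,  62. ])]
top [355.3, 166.5] [array([ 784.6, -135.5,   58. ]), array([ 783.3, -135.3,   62. ])]
scene [315.1, 249.5] [array([596.1, -32.3,  58. ]), array([598.6, -31. ,  62. ])]
scene [233.6, 312.1] [array([ 834.7, -115.6,   58. ]), array([ 836.3, -114. ,   62. ])]
scene [283.5, 250.0] [array([ 633.4, -100.8,   58. ]), array([635.8, -99.3,  62. ])]
```

View pics/s5.png

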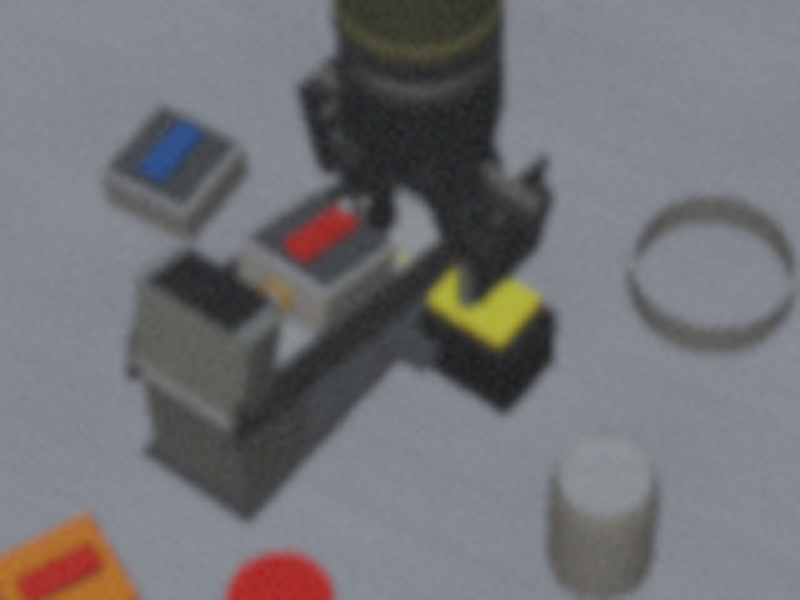

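```bash
python3 -c "
from h import *
s=ctrl.observe();q=np.array(s['tcp_rot']);Rw=R.from_quat(q[[1,2,3,0]]).inv()
print(Rw.apply(s['ft_force']),Rw.apply(s['torque']))"
```

```text
[ -8.52488749   0.89511733 -32.15311959] [ 0.85439514 -1.45829377 -0.20176386]
```

```bash
python3 -c "
from station import job
print(job.job_done())"
```

```text
the job is handed in; nothing more can be done
None
```

I pressed the key down to its stop, the red-barred cassette popped out and is held against the other finger on the chute, and I handed the job in about 6.6 s into the 29 s limit (no verdict was shown). The steady 31 N push is almost all on the key, and the pad's apparent height matches the 58 mm it should be when down. Nothing else appears to have moved.

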